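Pin a pump module into its analyser dock

TASK

Lock the green pump module into its dock for transport: push the module along its guides until it is fully home, put the steel linchpin through the lugs and the module's eye plate until its collar sits against the lug, then swing the sprung ring over so that it snaps shut round the pin's end. Do not shift or knock over the tub, jar, vial or syringe, and leave everything released and at rest.

Things in the scene. Friction and masses are not known exactly. Their poses are not given: they have to be found in the camera images.
- dock: Fixed dock. Origin on the bench below lug_mouth; x is the way the pin goes in, y points from lugs to module, z up. Base plate x -27..69 mm, y -35..240, 10 thick; guide strips beside the module, top at z 23. Two grey lugs 40 mm wide (y -20..20), 82 tall, at x 0..12 and 30..42, each with a 15 mm square hole along x, centred at y 0, z 62.
- lug_mouth (a point): Centre of the square hole in the near face of the near lug, 62 mm above the bench; axes as the dock's.
- module (a joint): Travel of the green pump module along dock y, m: 0 = fully home at its stop, its eye hole in line with the lugs; 0.055 = pulled out. Stays where left; friction 3.5 N plus damping. Module: dock x -19..61 mm, top at z 66, when home y 70..183.
- module_rear (a point): Centre of the flat rubber bumper on the module's rear (+y) face, 70 mm wide and 40 mm tall, 36 mm above the bench: push here, towards the dock's -y. Axes as the dock's.
- linchpin: Loose steel linchpin, 0.37 kg, lying level on the bench. Origin: underside of the collar, right below the ring hinge; x to its tip, z up. Pin axis 12 mm above the origin. Collar: block 20 mm wide, 24 tall, x -12..36 mm. Shank 12 mm square, x 36..84, then a 7.5 mm square tip to x 90. It goes in level along dock x; when home the tip stands 12 mm out of the far lug.
- collar_face (a point): Centre of the collar's front face, on the pin's axis, 36 mm ahead of the ring hinge; meets point lug_mouth when the pin is home. Axes as the linchpin's.
- lock_ring (a joint): Angle of the ring about its hinge (pin x 0, on the pin axis, hinge line along pin y), rad: 0 = shut: ring level, round the lugs and past the tip; 1.57 upright; 2.1 = open stop, leaning back. Stiff hinge with a closing spring: stays open above 1.6, snaps shut by itself once below about 1.3. Takes 0.5 to 1.5 N at its far side. Ring 104 mm across (bar centres), 8 mm bar.
- ring_far (a point): Point of the ring's bar farthest from the hinge (104 mm from it), at the middle: with the pin home and the ring open, 150 to 160 mm above the bench and 40 to 52 mm behind the hinge. Push it over in the pin's +x direction.
- tub: Loose small yellow open tub, 70 x 60 x 50 mm tall. Bystander. Origin: centre of its underside.
- jar: Loose jar, 52 mm diameter, 62 mm tall. Bystander. Origin: centre of its underside.
- vial: Loose vial, 28 mm diameter, 55 mm tall, standing close to the lugs on the side away from the module. Bystander. Origin: centre of its underside.
- syringe: Loose amber syringe lying on the bench, 135 mm long along its x, flange 36 mm wide. Bystander. Origin: underside, near the middle of the barrel.
- eye_hole (a point): Centre of the 20 mm square hole in the module's upright eye plate (14 mm thick, 36 wide, 80 tall), which slides between the lugs; a low bar (below z 26 mm) joins it to the module. The pin cannot pass until the module is within about 4 mm of home. Axes as the dock's.
- collar_grip (a point): Where to grip the linchpin from above: centre of the collar's free part, on the pin axis, 16 mm ahead of the ring hinge and clear of the open ring; 20 mm wide across the pin's y. Axes as the linchpin's.
There are look-alikes about, which are no part of the job. Of the things that look like the linchpin, the middle-sized one is meant.

How it is judged:
On the way, in this order (a step that is already met when the one before it is completed fails the run):
1. the module is pushed fully home (value of joint module below 0.003 m), for 0.2 s.
2. the pin is through both lugs with its collar at the lug, ring still open (x of collar_face in the frame of lug_mouth between -0.005 and 0.004 m and distance between collar_face and lug_mouth below 0.008 m and angle between the x axis of linchpin and the x axis of dock, either way round below 0.15 rad and value of joint lock_ring above 1.5 rad), for 0.2 s.
3. the ring is swung shut (value of joint lock_ring below 0.1 rad), for 0.2 s.
At the end, for the whole second after the job is handed in: Module within 4 mm of its stop; the linchpin through both lugs with its collar within 5 mm of the near lug, centred within 8 mm and in line with the holes within 0.15 rad; ring shut (below 0.1 rad); pin at rest and released; bystanders not moved by more than 25 mm or tipped (value of joint module below 0.004 m and x of collar_face in the frame of lug_mouth between -0.005 and 0.004 m and distance between collar_face and lug_mouth below 0.008 m and angle between the x axis of linchpin and the x axis of dock, either way round below 0.15 rad and value of joint lock_ring below 0.1 rad and linear speed of linchpin below 0.02 m/s); the robot touches nothing.
It fails at once if a bystander is moved by more than 25 mm (distance of any of tub, jar, vial, syringe from where it was at the start of the episode above 0.025 m).
It fails at once if a standing bystander is tipped over (angle between any of tub, jar, vial's own z axis and vertical above 0.6 rad).
It also fails if it takes over 72 s, if anything falls off the work surface, if the arm or the gripper's body presses on something with over 40 N, if the wrist force passes 120 N, or if a joint passes its speed limit or range.

ROBOT

A 6-joint arm with a two-finger parallel gripper is mounted at the origin on the work surface. World frame = base frame: x ahead of the robot, y to its left, z up, the work surface at z = 0. Lengths are in m, angles in rad, forces in N, time in s.
With the tool pointing down it reaches from about 0.35 to 0.875 m from the base axis. Payload 4.2 kg.
Tool frame: the origin (TCP) lies midway between the tips of the shut fingers; the grasp point (between the pads) lies 19 mm behind it (pinch_z is the distance from the TCP to the grasp point, in m); z points along the fingers, y is the line along which they close (so a half turn about z gives the same grasp; the last joint's range is limited). The gripper opens to 85 mm and grips with 20 to 120 N. Pads are 22 mm wide; open, the fingers measure 114 mm over their backs; the gripper's body (76 mm by 85 mm) begins 54 mm behind the grasp point. The pads swing forward as they close: fully open they stand 13 mm farther back than shut.
Start: joints at [-1.033, 0.385, 0.008, 0, -1.194, -0.259], TCP at [0.172, -0.601, 0.202] pointing down, gripper open.
Joint ranges: [-3.14, 3.14], [-1.21, 2.06], [-1.07, 1.41], [-3.16, 2.05], [-2.99, -0.16], [-3.1, 3.1]. Speed limits (rad/s): [2.79, 2.79, 3.14, 3.14, 3.14, 3.14].

INTERFACE

Orientations are given as a rotation vector (axis times angle).
In Python, from station import * gives the robot as it stands. Calls block until the motion is done:
- move_to(position, orientation): joint-space move of the TCP to a pose.
- move_straight(position, rotation=None, max_speed=0.15, threshold=None): straight line of the TCP; rotation=None keeps the orientation; max_speed is the mean speed in m/s. With threshold (N) it stops when the force on the tool has changed by that much, and returns True; else False.
- set_joints(angles): joint-space move.
- open_jaws() and gripper_close(f_grip=None): open the fingers fully, or close them until they stop; f_grip is the grip in N (None keeps the last).
- hold(seconds).
- inverse_kinematics(position, orientation): joint angles nearest the present ones, or None.
- observe(): the state.
- camera(name): name is "side" or "top"; returns a dict with "img" (420x560x3 uint8, blue, green, red), "intrinsics" (3x3 intrinsics, pixels), "extrinsics" (4x4, takes a point from camera to world coordinates). Camera axes: x right, y down, z forward; pixel columns grow to the right and rows downward; lengths in m; the calibration is good to about 2 mm. A picture is of the moment at which its call begins. There is no depth.
A pose or a line that the arm cannot do raises Unreachable and nothing moves.
- close_job(): hands the job in; it is judged then, once.
The state is a dict: "clock": time; "joints": joint angles; "qd": joint speeds; "joint_efforts": joint torques, N m; "tcp_pos": TCP position; "orientation": TCP orientation; "wrist_force": force on the tool from outside, world axes, zero at the start; "torque": the same for the moment, N m; "grip_width": finger opening in m; "finger_force": force on a finger pad.
Only numpy, scipy, OpenCV 4.12 (cv2) and the standard library are available. Lean on these libraries where they do the work, as an engineer would, in place of code of your own. Each camera call takes 0.05 s, during which the arm holds its last target. There are 200 camera calls.

## Working session

There is one attempt and no reset: what is moved stays moved. The work goes in short steps, each a Python script; the robot and the scene stay as the last script left them, time stands still between calls to the robot, and variables do not carry over. Pictures are saved under pics/ and viewed, at most 10 in all, crops included, and the job is handed in when it is done.

```bash
mkdir -p pics; python3 - <<'E'
from station import *
import cv2,numpy as np
for n in("top","side"):
    c=camera(n); cv2.imwrite(f"pics/{n}0.png",cv2.resize(c["img"],None,fx=1.42,fy=1.42,interpolation=cv2.INTER_CUBIC)); cv2.imwrite(f"{n}.bmp",c["img"]); np.savez(f"{n}.npz",K=c["intrinsics"],E=c["extrinsics"])
    print(n,c["intrinsics"].round(1).tolist(),c["extrinsics"].round(3).tolist())
s=observe();print(s["tcp_pos"],s["orientation"],s["clock"])
E
```

```text
top [[381.1, 0.0, 276.7], [0.0, 381.1, 207.2], [0.0, 0.0, 1.0]] [[-0.015, -0.983, 0.184, 0.401], [-1.0, 0.011, -0.024, -0.122], [0.022, -0.184, -0.983, 1.031], [0.0, 0.0, 0.0, 1.0]]
side [[512.5, 0.0, 272.4], [0.0, 512.5, 211.2], [0.0, 0.0, 1.0]] [[-0.9, -0.28, 0.335, 0.2], [-0.436, 0.551, -0.711, 0.635], [0.015, -0.786, -0.618, 0.734], [0.0, 0.0, 0.0, 1.0]]
[ 0.17185486 -0.6003086   0.20124411] [ 4.36198160e-01 -3.11080206e+00 -2.97804824e-03] 0.1
```

View pics/top0.png

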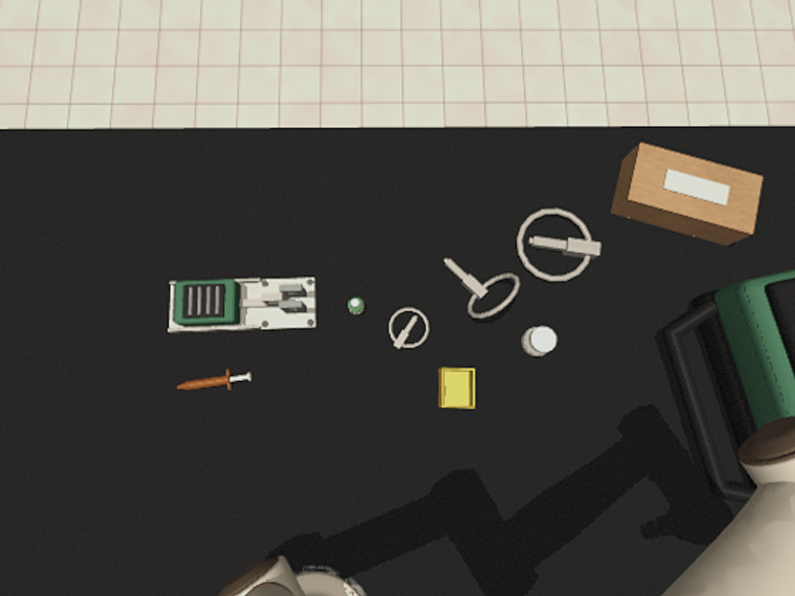

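View pics/side0.png

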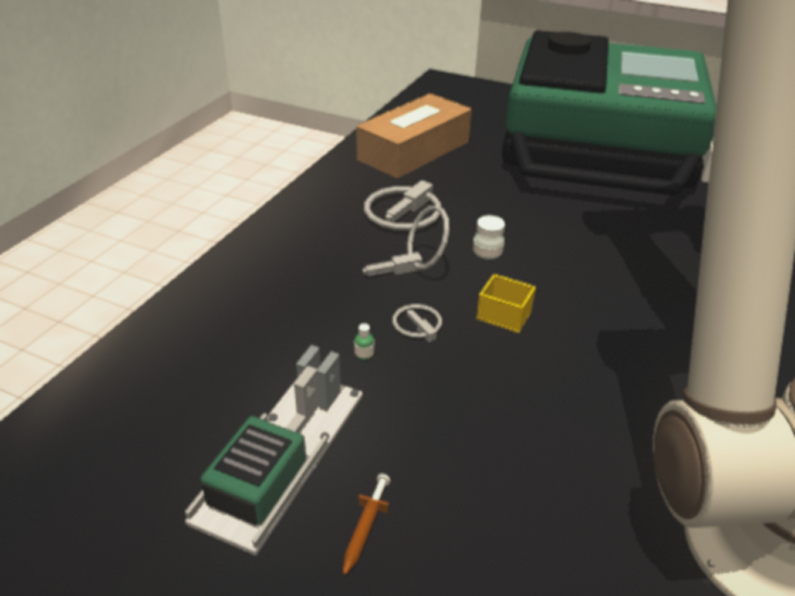

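The top view shows the dock at px (168–315, 278–332), lugs to the right. The middle-sized pin has its tip at (447,261), its collar end near (487,295), and its ring open towards (515,290). The side view agrees. Next I'll take enlarged crops to measure precisely.

```bash
python3 - <<'E'
import cv2,numpy as np
t=cv2.imread("top.bmp");s=cv2.imread("side.bmp")
def crop(im,x0,y0,w,h,k,g):
    o=cv2.resize(im[y0:y0+h,x0:x0+w],None,fx=k,fy=k,interpolation=cv2.INTER_CUBIC)
    o=cv2.convertScaleAbs(o,alpha=1.0 if g==1 else g)
    for x in range(x0 - x0%10+10,x0+w,10):
        cv2.line(o,((x-x0)*k,0),((x-x0)*k,6),(0,255,255),1);cv2.putText(o,str(x),((x-x0)*k-8,16),0,.32,(0,255,255),1)
    for y in range(y0 - y0%10+10,y0+h,10):
        cv2.line(o,(0,(y-y0)*k),(6,(y-y0)*k),(0,255,255),1);cv2.putText(o,str(y),(8,(y-y0)*k+4),0,.32,(0,255,255),1)
    return o
a=crop(t,112,190,114,48,7,1); b=crop(t,305,175,66,54,6,1)
c=crop(s,195,235,66,54,6,1); d=crop(s,250,135,66,54,6,1)
row=np.hstack([b,c])
cv2.imwrite("pics/c1.png",np.vstack([a[:,:792],row[:260]]) if 0 else np.vstack([a[:,:792],cv2.resize(row,(792,264*0+324))[:264]]))
cv2.imwrite("pics/c2.png",np.hstack([cv2.resize(d,(396,324)),cv2.resize(row[:, :396],(396,324))]))
cv2.imwrite("pics/c3.png",c)
E
```

```text
(no output)
```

View pics/c1.png

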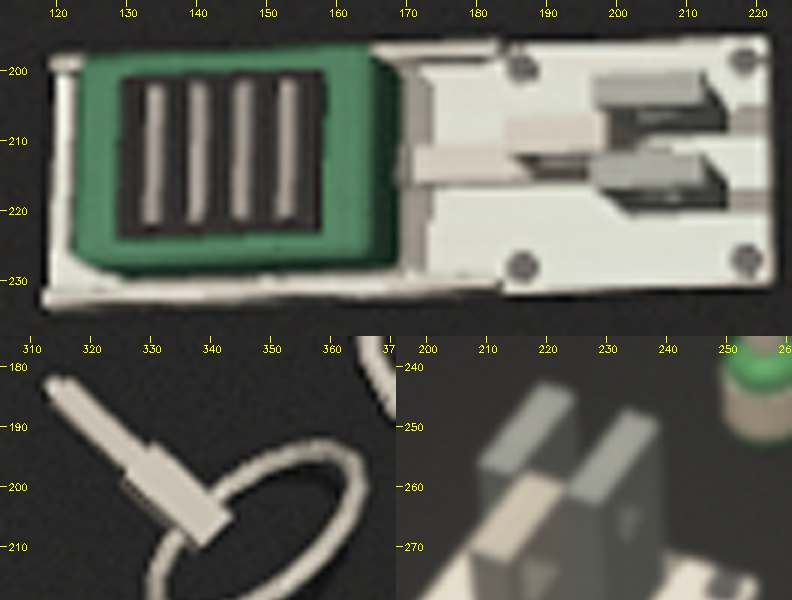

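View pics/c2.png

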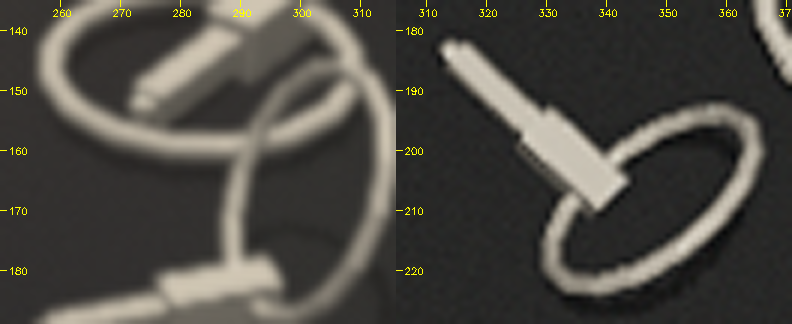

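Crops: near lug top quad ≈ (196.5,212.5)–(214.5,216) in the top view and (223.5,261)–(239,250) in the side view. The collar corners in the top view are ≈ (326,199), (331,193.5), (343.5,205), (339,209.5). Now casting rays.

```bash
cat > h.py <<'E'
import numpy as np,cv2
from scipy.spatial.transform import Rotation as R
C={n:np.load(f"{n}.npz") for n in("top","side")}
def ray(n,p):
    K,E=C[n]["K"],C[n]["E"];return E[:3,3],E[:3,:3]@np.linalg.solve(K,[p[0],p[1],1.])
def onz(n,p,z):
    o,d=ray(n,p);return o+d*(z-o[2])/d[2]
def proj(n,P):
    K,E=C[n]["K"],C[n]["E"];q=K@(E[:3,:3].T@(np.asarray(P)-E[:3,3]));return q[:2]/q[2]
E
cat > m.py <<'E'
from h import *
np.set_printoptions(precision=4,suppress=True)
L=lambda n,ps,z:np.array([onz(n,(x-.45,y-.45),z) for x,y in ps])
far_t=L("top",[(196.5,201),(212,200),(214,204.5),(198,205.3)],.082)
near_t=L("top",[(196.5,212.5),(212,211.5),(214.3,216),(197.7,217)],.082)
far_s=L("side",[(208.5,257),(219.5,243),(225,245),(214.5,259)],.082)
near_s=L("side",[(223.5,261),(234,248),(239,250),(228.7,263)],.082)
for n in("far_t","far_s","near_t","near_s"):
    q=globals()[n];print(n,q.mean(0)[:2],"sides",np.linalg.norm(q-np.roll(q,-1,0),axis=1))
print("plate",L("top",[(222,195.3),(222.3,230.5)],.01)[:,:2],"strip end",L("top",[(118,233.3),(118.5,198)],.023)[:,:2])
col=L("top",[(326,199),(331,193.5),(343.5,205),(339,209.5)],.024)
print("collar",col[:,:2],col.mean(0),"sides",np.linalg.norm(col-np.roll(col,-1,0),axis=1))
print("tip",L("top",[(314,184)],.012))
im=cv2.imread("top.bmp");side=cv2.imread("side.bmp")
# collar+shank mask, pin direction via shank pixels
g=(im.min(2)>110).astype(np.uint8)
lab=cv2.connectedComponents(g)[1]; 
ys,xs=np.nonzero(lab==lab[203,337]); sel=(xs<330)&(ys<199)
P=np.array([onz("top",p,.016)[:2] for p in zip(xs[sel],ys[sel])]);u=np.linalg.svd(P-P.mean(0))[2][0];print("shank n",len(P),P.mean(0),u,np.degrees(np.arctan2(u[1],u[0])))
hsv=cv2.cvtColor(im,cv2.COLOR_BGR2HSV)
m=cv2.inRange(hsv,(35,60,30),(95,255,255))[:,:180];m[:190]=0;m[240:]=0
ys,xs=np.nonzero(m);print("green bbox",xs.min(),xs.max(),ys.min(),ys.max(), onz("top",(xs.min(),213),.066),onz("top",(xs.min(),213),.036))
print("vial",onz("top",(250,215),.03),"jar",onz("top",(380,240),.06))
for y in(10,-10):print()
E
python3 m.py
```

```text
far_t [0.5933 0.0366] sides [0.0391 0.0128 0.0403 0.0118]
far_s [0.595 0.039] sides [0.0427 0.0122 0.0421 0.0126]
near_t [0.5636 0.036 ] sides [0.0389 0.013  0.0416 0.012 ]
near_s [0.5649 0.0376] sides [0.0395 0.0111 0.0391 0.0111]
plate [[0.628  0.0031]
 [0.5311 0.0012]] strip end [[0.5255 0.2736]
 [0.6206 0.278 ]]
collar [[ 0.6117 -0.2796]
 [ 0.6268 -0.2939]
 [ 0.5946 -0.3264]
 [ 0.5824 -0.3137]] [ 0.6039 -0.3034  0.024 ] sides [0.0208 0.0458 0.0177 0.0449]
tip [[ 0.6568 -0.2499  0.012 ]]
shank n 104 [ 0.6379 -0.2704] [-0.7151 -0.699 ] -135.64960939712813
green bbox 123 168 196 229 [0.5708 0.246  0.066 ] [0.5761 0.2575 0.036 ]
vial [ 0.5679 -0.0754  0.03  ] jar [ 0.4939 -0.41    0.06  ]
```

```bash
cat >> h.py <<'E'
YAW=0.024; O=np.array([.558,.0368,0])          # dock pose
D=lambda x,y,z:O+R.from_euler("z",YAW).apply([x,y,z])
def ori(yaw,flip=False):
    """tool down, tool y across direction yaw (closing line = yaw+90deg)"""
    c,s=np.cos(yaw),np.sin(yaw);x=np.array([c,s,0.])*(-1 if flip else 1);z=np.array([0,0,-1.])
    return R.from_matrix(np.c_[x,np.cross(z,x),z]).as_rotvec()
E
python3 - <<'E'
from station import *
from h import *
u=np.array([np.cos(.78),np.sin(.78),0]);c=np.array([.6039,-.3034,0])
for a in(1.6,1.8,2.1):
    F=c-.012*u+.104*(np.cos(a)*u+np.sin(a)*np.array([0,0,1]))+[0,0,.012];print("far",a,proj("top",F),proj("side",F))
for f in(0,1):
    print(f,[np.round(inverse_kinematics(p,ori(y,f)),2) for p,y in((D(.021,.3,.2),YAW+np.pi/2),((.607,-.3,.1),.78),(D(-.09,0,.1),YAW))])
move_straight([.30,-.55,.26])
q0=ori(YAW+np.pi/2,False);q1=ori(YAW+np.pi/2,True)
j=[inverse_kinematics(D(.021,.29,.2),q) for q in(q0,q1)]
q=q0 if abs(j[0][5])<abs(j[1][5]) else q1
move_to(D(.021,.29,.2),q)
gripper_close(20)
move_straight(D(.021,.29,.033),max_speed=.12)
s=observe();print(s["clock"],s["tcp_pos"],s["wrist_force"])
hit=move_straight(D(.021,.18,.033),max_speed=.05,threshold=15)
s=observe();print(hit,s["clock"],s["tcp_pos"],s["wrist_force"])
c=camera("top");cv2.imwrite("pics/t1.png",cv2.resize(c["img"][150:270,80:240],None,fx=5,fy=5,interpolation=cv2.INTER_CUBIC))
E
```

```text
far 1.6 [345.22922225 198.02634441] [294.62700601 147.74549411]
far 1.8 [351.1466007  203.99846372] [302.8324372  147.35947284]
far 2.1 [358.705675   212.90011619] [313.96297855 149.66212127]
0 [array([ 0.78,  0.45,  0.11,  0.  , -1.23,  2.39]), array([-0.22,  0.55,  0.01,  0.  , -1.03,  2.57]), array([ 0.42,  0.23, -0.51,  0.  , -0.83,  1.17])]
1 [array([ 0.78,  0.45,  0.11,  0.  , -1.23, -0.75]), array([-0.22,  0.55,  0.01,  0.  , -1.03, -0.57]), array([ 0.42,  0.23, -0.51, -0.  , -0.83, -1.97])]
6.7667 [0.5725386  0.32764434 0.0339445 ] [-0.445977    0.53815152  0.21949202]
False 9.1167 [0.57491712 0.2173974  0.0331779 ] [-0.46518179  2.66536791  1.85999575]
```

View pics/t1.png

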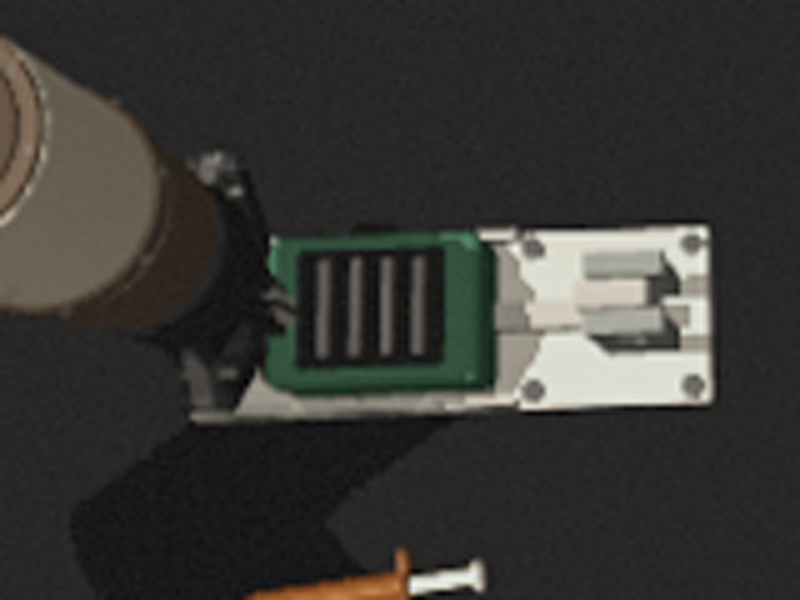

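The module has slid most of the way in: the eye plate, at px 575–645, is still about 10 mm short of the lugs, at 583–665. I'll keep pushing until it hits the stop.

```bash
python3 - <<'E'
from station import *
from h import *
hit=move_straight(D(.021,.14,.033),max_speed=.04,threshold=20)
s=observe();print(hit,s["clock"],s["tcp_pos"],s["wrist_force"])
hold(.2)
p=s["tcp_pos"].copy();move_straight([p[0],p[1]+.04,p[2]],max_speed=.15)
move_straight([p[0],p[1]+.04,.17],max_speed=.2)
open_jaws()
c=camera("top");cv2.imwrite("t2.bmp",c["img"])
s=observe();print(s["clock"])
q=ori(.78,True)
g=np.array([.6039,-.3034,0])+.005*np.array([np.cos(.78),np.sin(.78),0])
move_to([g[0],g[1],.17],q)
s=observe();print(s["clock"],s["tcp_pos"],s["joints"])
E
```

```text
True 9.65 [0.57595111 0.21029102 0.03384394] [-1.87870401  2.43681226  4.122353  ]
11.925
13.9083 [ 0.60793874 -0.29883704  0.17006011] [-2.18802929e-01  4.94958565e-01  1.03783013e-01 -1.58142093e-04
 -1.17944577e+00 -5.70328736e-01]
```

```bash
python3 - <<'E'
from station import *
from h import *
im=camera("top")["img"];cv2.imwrite("t3.bmp",im)
a=im[190:238,112:226];k=7
o=cv2.resize(a,None,fx=k,fy=k,interpolation=cv2.INTER_CUBIC)[:,:798]
s=camera("side")["img"]; b=cv2.resize(s[225:375,130:270],None,fx=1.7,fy=1.7,interpolation=cv2.INTER_CUBIC)
pad=np.zeros((b.shape[0],798,3),np.uint8);pad[:,:b.shape[1]]=b
b2=cv2.resize(s[235:289,195:261],None,fx=4.7,fy=4.7,interpolation=cv2.INTER_CUBIC);pad[:b2.shape[0],300:300+b2.shape[1]]=b2
cv2.imwrite("pics/t3.png",np.vstack([o,pad]))
E
```

```text
(no output)
```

View pics/t3.png

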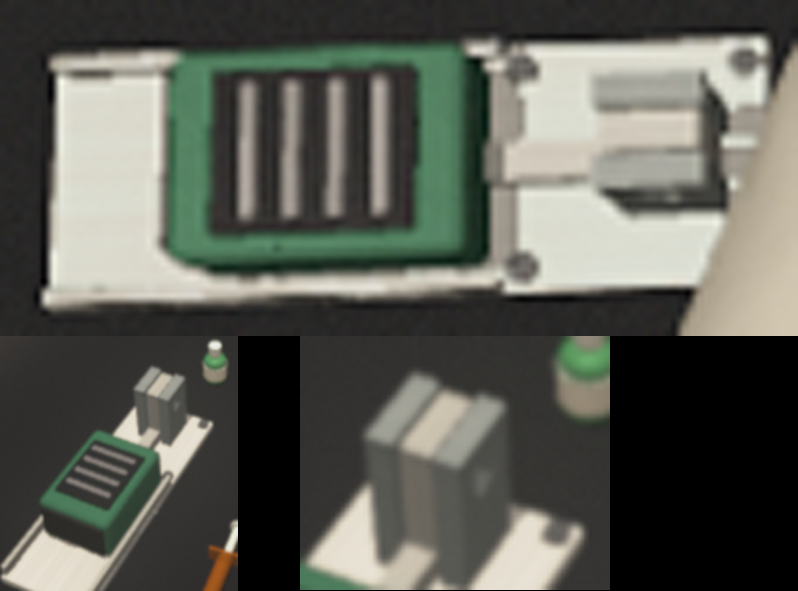

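The module is home: the eye plate (px 598–702) is centred between the lugs (593–708). Next, grasp the pin.

```bash
python3 - <<'E'
from station import *
from h import *
s=observe();p=s["tcp_pos"]
g=np.array([.6039,-.3034,0])+.005*np.array([np.cos(.78),np.sin(.78),0])
move_straight([g[0],g[1],.05],max_speed=.15)
hit=move_straight([g[0],g[1],.007],max_speed=.06,threshold=8)
print(hit,observe()["tcp_pos"])
gripper_close(60)
s=observe();print(s["clock"],s["tcp_pos"],s["grip_width"],s["finger_force"],s["wrist_force"])
move_straight([g[0],g[1],.15],max_speed=.12)
s=observe();print(s["clock"],s["tcp_pos"],s["grip_width"],s["wrist_force"])
move_to(D(-.12,0,.15),ori(YAW,True))
move_straight(D(-.12,0,.062-.005),max_speed=.12)
s=observe();print(s["clock"],s["tcp_pos"],s["grip_width"],s["wrist_force"],s["torque"])
t=camera("top")["img"];sd=camera("side")["img"];cv2.imwrite("t4.bmp",t);cv2.imwrite("s4.bmp",sd)
e=proj("top",D(-.05,0,.062)).astype(int);f=proj("side",D(-.03,0,.062)).astype(int);print(e,f)
A=cv2.resize(t[e[1]-40:e[1]+40,e[0]-33:e[0]+33],None,fx=6,fy=6,interpolation=cv2.INTER_CUBIC)
B=cv2.resize(sd[f[1]-40:f[1]+40,f[0]-33:f[0]+33],None,fx=6,fy=6,interpolation=cv2.INTER_CUBIC)
cv2.imwrite("pics/t4.png",np.hstack([A,B]))
E
```

```text
False [ 0.60778978 -0.30003431  0.00724265]
16.5917 [ 0.60745452 -0.2998624   0.00698007] 8.070513971471969e-05 0.0 [0.26495743 0.65909055 0.82565573]
17.9333 [ 0.60688479 -0.29966673  0.14883828] -5.128503199555371e-05 [ 0.7107409  -0.0298954  -0.24324448]
20.2583 [0.43868754 0.03398199 0.05741942] 0.0002822960355688684 [-0.20421233 -0.16947381  0.40826989] [-0.03603722 -0.02535325 -0.02649534]
[205 236] [249 268]
```

View pics/t4.png

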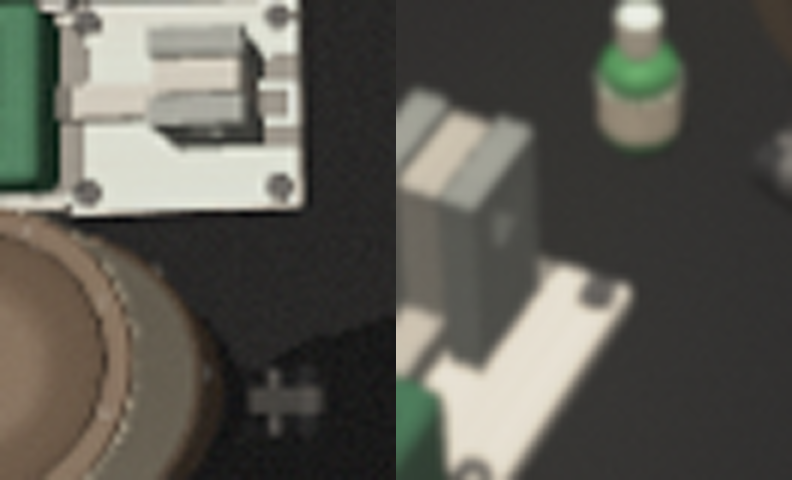

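The grasp closed on nothing (width 0). I'll find where the pin is now and cross-check it in both views.

```bash
python3 - <<'E'
from h import *
t=cv2.imread("t4.bmp");s=cv2.imread("s4.bmp")
C0=np.array([.6039,-.3034,.024]);u=np.array([np.cos(.78),np.sin(.78),0]);v=np.array([-u[1],u[0],0])
for im,n in((t,"top"),(s,"side")):
    for a,b in((-12,-10),(-12,10),(36,-10),(36,10)):
        q=proj(n,C0+(a-12)*.001*u+b*.001*v);print(n,q)
A=cv2.resize(t[170:235,300:380],None,fx=5,fy=5,interpolation=cv2.INTER_CUBIC)
B=cv2.resize(s[135:200,245:325],None,fx=5,fy=5,interpolation=cv2.INTER_CUBIC)
for im,n,x0,y0 in((A,"top",300,170),(B,"side",245,135)):
    for a in(-24,24,):
        for b in(-10,10):
            q=(proj(n,C0+a*.001*u+b*.001*v)-[x0,y0]+.5)*5;cv2.circle(im,tuple(q.astype(int)),3,(0,0,255),-1)
cv2.imwrite("pics/t5.png",np.hstack([A,B]))
E
```

```text
top [343.4115138  204.81190586]
top [338.40951726 209.99116169]
top [330.45099622 192.62255779]
top [325.43866412 197.73976386]
side [295.04277667 177.53721679]
side [297.97795886 181.99788096]
side [276.53612091 180.92362704]
side [279.27787994 185.47089674]
```

View pics/t5.png

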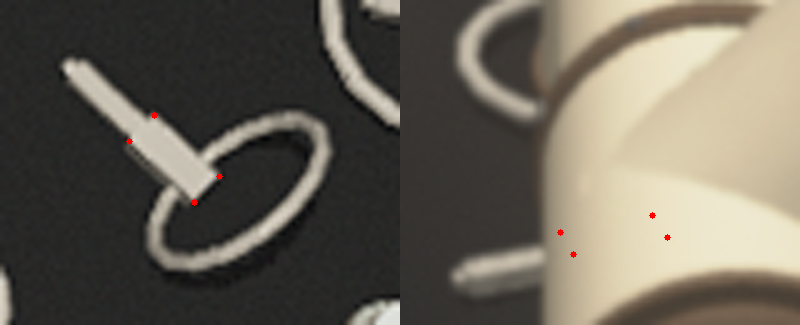

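```bash
python3 - <<'E'
from station import *
from h import *
s=observe();print(s["clock"],s["tcp_pos"],R.from_rotvec(s["orientation"]).as_matrix().round(3).tolist(),s["joints"].round(3) if hasattr(s["joints"],'round') else s["joints"],s["grip_width"])
open_jaws();print(observe()["grip_width"])
P=s["tcp_pos"]
# move to a clear spot visible from both cameras, lift
move_straight([P[0],P[1],.2]); move_to([.40,-.13,.12],ori(YAW,True))
s=observe();P=s["tcp_pos"];print(s["clock"],P,proj("top",P),proj("side",P))
t=camera("top")["img"];sd=camera("side")["img"];cv2.imwrite("t6.bmp",t);cv2.imwrite("s6.bmp",sd)
out=[]
for im,n in((t,"top"),(sd,"side")):
    im=im.copy();q=proj(n,P).astype(int);x0,y0=np.clip(q-[50,50],0,[459,319])
    o=cv2.resize(im[y0:y0+100,x0:x0+100],None,fx=4,fy=4,interpolation=cv2.INTER_CUBIC)
    o=cv2.convertScaleAbs(o,alpha=1.6)
    y=s["orientation"];Y=R.from_rotvec(y).as_matrix()
    for d in(0,.03,-.03):cv2.circle(o,tuple(((proj(n,P+Y[:,1]*d)-[x0,y0]+.5)*4).astype(int)),3,(0,0,255),1)
    out.append(o)
cv2.imwrite("pics/t6.png",np.hstack(out))
E
```

```text
20.3583 [0.43873235 0.03415233 0.057725  ] [[-1.0, -0.024, 0.002], [-0.024, 1.0, 0.001], [-0.002, 0.001, -1.0]] [ 0.449  0.248 -0.626  0.    -0.694 -1.996] -0.00026047255797633005
0.08495568732437847
23.0167 [ 0.40079795 -0.12987779  0.12025762] [271.57052379 278.58742999] [347.09677823 213.64534653]
```

View pics/t6.png

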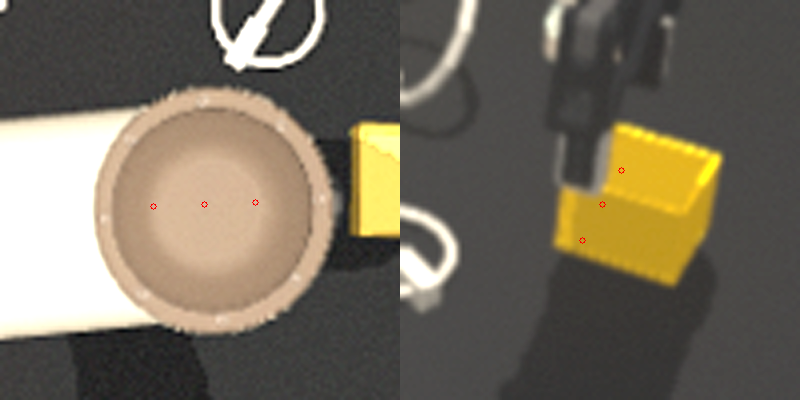

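In the side view the fingertips appear about 10 px (~20 mm) above the predicted TCP, so the real tips seem to be higher than reported. I'll confirm by touching the bench with the fingers shut.

```bash
python3 - <<'E'
from station import *
from h import *
gripper_close(60)
move_straight([.40,-.13,.03],max_speed=.15)
hit=move_straight([.40,-.13,-.03],max_speed=.04,threshold=5)
s=observe();P=s["tcp_pos"];print(hit,s["clock"],P,s["wrist_force"],proj("side",P))
sd=camera("side")["img"];q=proj("side",P).astype(int);x0,y0=q-[50,50]
o=cv2.convertScaleAbs(cv2.resize(sd[y0:y0+100,x0:x0+100],None,fx=5,fy=5,interpolation=cv2.INTER_CUBIC),alpha=1.6)
for z in(0,.02):cv2.circle(o,tuple(((proj("side",P+[0,0,z])-[x0,y0]+.5)*5).astype(int)),3,(0,0,255),1)
cv2.imwrite("pics/t7.png",o)
move_straight([.40,-.13,.17],max_speed=.2)
E
```

```text
True 26.025 [ 0.39987764 -0.13001224 -0.02901745] [-1.47818745 -0.04929391  4.9628865 ] [340.12800755 269.08489807]
```

View pics/t7.png

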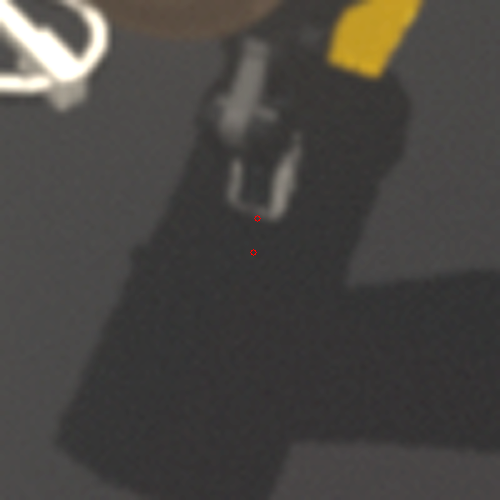

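The bench contact came at reported z = −0.029, so the real fingertips are about 28 mm short of the reported TCP. Lateral position agrees. Regrasping with that offset.

```bash
python3 - <<'E'
from station import *
from h import *
u=np.array([np.cos(.78),np.sin(.78),0])
g=np.array([.6039,-.3034,0])+.005*u;q=ori(.78,True)
open_jaws()
move_to([g[0],g[1],.15],q)
move_straight([g[0],g[1],.03],max_speed=.15)
hit=move_straight([g[0],g[1],-.022],max_speed=.06,threshold=8)
s=observe();print(hit,s["tcp_pos"],s["wrist_force"])
gripper_close(80)
s=observe();print(s["clock"],s["tcp_pos"],s["grip_width"],s["finger_force"],s["wrist_force"])
if s["grip_width"]>.015:
    move_straight([g[0],g[1],.12],max_speed=.12)
    s=observe();print(s["clock"],s["tcp_pos"],s["grip_width"],s["wrist_force"],s["torque"])
    cv2.imwrite("t8.bmp",camera("top")["img"])
E
```

```text
False [ 0.60788142 -0.30002675 -0.02154264] [-0.26724076 -0.19027681 -0.03424688]
31.65 [ 0.60824728 -0.30026501 -0.02119141] 0.017906571174095727 80.44632196426392 [0.55136163 0.0321346  2.83325009]
32.9833 [ 0.60673816 -0.29959684  0.11871934] 0.01796793182916359 [ 0.26100688  1.03609612 -3.31692664] [ 0.02332701 -0.0849009   0.04835786]
```

Pin held. Move to the pre-insertion pose and check the tip in the side view numerically.

```bash
python3 - <<'E'
from station import *
from h import *
np.set_printoptions(precision=4,suppress=True)
q=ori(YAW,True)
move_to(D(-.09,0,.12),q)
move_straight(D(-.09,0,.0285),max_speed=.12)
s=observe();P=s["tcp_pos"];print(s["clock"],P,s["wrist_force"],s["torque"],s["grip_width"])
ux=np.array([np.cos(YAW),np.sin(YAW),0]);uy=np.array([-ux[1],ux[0],0])
ax=P+[0,0,.0335]
for n in("side","top"):
    im=camera(n)["img"];cv2.imwrite(n[0]+"9.bmp",im)
    for d in(.025,.045,.065,.073):print(n,d,"exp",proj(n,ax+ux*d),"edges y",proj(n,ax+ux*d+uy*.006)," top",proj(n,ax+ux*d+[0,0,.006]))
im=cv2.imread("s9.bmp");e=proj("side",ax+ux*.073).astype(int)
print("origin",e-[14,12]);print(im[e[1]-12:e[1]+20:1,e[0]-14:e[0]+26,1])
E
```

```text
35.3 [0.4689 0.0347 0.029 ] [ 0.0998  0.0605 -3.0709] [-0.0316 -0.0714  0.0326] 0.017921748661554826
side 0.025 exp [265.706  273.9385] edges y [264.3123 276.0598]  top [265.7279 271.6045]
side 0.045 exp [255.8956 270.6276] edges y [254.4663 272.7194]  top [255.8787 268.2963]
side 0.065 exp [246.2161 267.3608] edges y [244.7523 269.4237]  top [246.1615 265.0324]
side 0.073 exp [242.3803 266.0663] edges y [240.9031 268.1178]  top [242.3109 263.7391]
top 0.025 exp [205.6851 242.24  ] edges y [203.3056 242.3283]  top [205.3002 242.0158]
top 0.045 exp [205.6451 234.3807] edges y [203.2746 234.4672]  top [205.2615 234.1092]
top 0.065 exp [205.6054 226.5807] edges y [203.2438 226.6655]  top [205.223  226.2627]
top 0.073 exp [205.5896 223.4771] edges y [203.2316 223.5613]  top [205.2077 223.1407]
origin [228 254]
[[154 158 162 ...  53  52  51]
 [161 162 164 ...  57  55  54]
 [162 163 163 ...  70  60  55]
 ...
 [ 89  86  80 ...  55  64  79]
 [ 88  86  81 ...  52  55  59]
 [ 89  86  81 ...  52  51  50]]
```

```bash
python3 - <<'E'
import cv2,numpy as np,sys
np.set_printoptions(threshold=100000,linewidth=250)
s=cv2.imread("s9.bmp")[...,1];t=cv2.imread("t9.bmp")[...,1]
print("side cols 238-268 step2, rows 256-286");print(np.c_[np.arange(256,287),s[256:287,236:270:2]])
print("top rows 220-240, cols 192-222");print(np.c_[np.arange(218,244,2),t[218:244:2,190:224]])
E
```

```text
side cols 238-268 step2, rows 256-286
[[256  76  72  54  53  52  53  53  53  52  52  53  53  53  55  67  60  54]
 [257  76  72  55  53  54  53  52  53  52  52  52  52  53  65  86  71  60]
 [258  76  73  55  54  54  53  53  55  53  53  53  55  59  77 105  79  67]
 [259  78  73  56  53  54  54  54  53  53  53  53  60  65  83 114  86  71]
 [260  78  72  56  54  53  54  53  53  53  53  53  61  68  84 113  85  69]
 [261  77  73  56  55  53  59  57  54  53  52  54  62  67  93 114  83  65]
 [262  78  72  57  59  63  88  80  59  54  53  53  58  64  99 115  82  60]
 [263  80  72  57  84  97 138 131  90  70  56  53  53  58  93 103  75  54]
 [264  81  72  60 123 147 178 176 143 111  80  58  48  53  81  89  69  51]
 [265  80  73  68 155 182 192 193 183 160 132  89  63  48  69  78  64  48]
 [266  77  74  71 153 183 192 194 194 188 177 142 107  52  57  66  58  45]
 [267  77  74  67 118 155 176 190 193 194 191 182 153  70  49  57  54  43]
 [268  76  74  64  91 117 139 168 184 191 193 192 180 102  46  53  50  42]
 [269  77  74  64  74 100 110 126 156 175 187 191 190 139  54  48  49  43]
 [270  76  7
[... 2454 characters left out ...]
74 110 117 117  99  96  92  92  91  91  92  95  80  61 106 182 120  40  38  41  28  26  25  26  21  39  40  37  40  38  38  40]
 [236  87  85  63 110 118 117 104 104  96  93  93  93  92  94  94  80  54  80  57  43  38  40  24  24  27  29  22  37  38  41  39  41  39  38]
 [238  87  84  65 109 117 117 110 110 104  93  93  94  92  93  94  91  76  49  35  29  33  41  32  19  24  23  20  38  38  40  38  40  40  38]
 [240  88  89  71 110 117 117 110 117 101  94  93  94  93  92  93  95  84  60  37  34  23  35  27  27  25  27  24  35  40  37  36  40  36  39]
 [242  85  82  65 109 118 119  95 111  98  93  95  95  94  93  95  95  85  65  56  43  34  23  25  20  26  26  25  38  29  23  25  23  25  22]]
```

The side view puts the shank axis at 270.9 against an expected 270.6 px, and the top view agrees too. Inserting.

```bash
cat > ins.py <<'E'
from station import *
from h import *
import sys
np.set_printoptions(precision=4,suppress=True)
dy,dz=float(sys.argv[1]),float(sys.argv[2])
def st(l):
    s=observe();f=R.from_euler("z",-YAW).apply(s["tcp_pos"]-O);print(l,round(s["clock"],2),"dock tcp",f,s["wrist_force"],s["torque"],s["grip_width"],flush=True);return f
for x in map(float,sys.argv[3:]):
    h=move_straight(D(x,dy,.0285+dz),max_speed=.04,threshold=10);st((x,h))
    if h:break
E
python3 ins.py 0 0 -.066 -.05 -.035 -.0175
```

```text
(-0.066, False) 36.15 dock tcp [-0.0664 -0.0001  0.0283] [-0.7077  0.4335 -3.6969] [-0.0238  0.0306  0.0084] 0.01803057027570406
(-0.05, False) 36.7 dock tcp [-0.0501 -0.0001  0.0283] [ 0.6669  0.9341 -3.0268] [ 0.0181 -0.0067  0.0034] 0.018111291994165262
(-0.035, False) 37.23 dock tcp [-0.0351 -0.0001  0.0283] [-0.8117  0.4488 -3.4901] [-0.0226 -0.0537  0.0036] 0.018147869608079025
(-0.0175, False) 37.82 dock tcp [-0.019  -0.0003  0.028 ] [-4.2667  1.0567 -1.9371] [0.2042 1.2271 0.0169] 0.017842657500940665
```

The pin is seated at the collar. Press lightly, release, then swing the ring.

```bash
cat > ring.py <<'E'
import sys;sys.argv=["",'0','0']
from ins import *
h=move_straight(D(-.014,0,.0285),max_speed=.03,threshold=6);st(("press",h))
open_jaws();hold(.2);st("open")
p=observe()["tcp_pos"];move_straight([p[0],p[1],.2],max_speed=.15);st("up")
im=camera("side")["img"];cv2.imwrite("s10.bmp",im)
move_straight(D(-.13,0,.2),max_speed=.2);cv2.imwrite("t10.bmp",camera("top")["img"])
gripper_close(20)
move_straight(D(-.13,0,.112),max_speed=.15);st("low")
E
python3 ring.py
python3 - <<'E'
from h import *
# expected open-ring far point and its brightness; collar end corners
for f in("s10","t10"):
    n={"s":"side","t":"top"}[f[0]];im=cv2.imread(""+f+".bmp")[...,1]
    for a in(0,.8,1.57,1.8,2.1):
        for w in(0,):
            q=proj(n,D(-.036+.104*np.cos(a),w,.062+.104*np.sin(a)));x,y=q.round().astype(int)
            print(f,a,q.round(1),im[y-3:y+4,x-3:x+4].max())
E
```

```text
('press', True) 38.02 dock tcp [-0.0194 -0.0007  0.0273] [0.4611 0.58   1.6022] [ 0.1773 -0.2013 -0.0022] 0.018105262002593884
open 38.89 dock tcp [-0.0226 -0.0013  0.0256] [-0.4475  0.52    1.5355] [ 0.051  -0.0753 -0.0644] 0.08544629698095377
up 40.21 dock tcp [-0.0232 -0.0014  0.199 ] [-0.1193  0.1285 -0.3497] [ 0.0324 -0.1099 -0.0683] 0.08505185654498516
low 42.49 dock tcp [-0.1293  0.0002  0.1126] [-0.2393 -0.076   0.2309] [ 0.0225 -0.0849 -0.0398] 7.393278222704851e-05
s10 0 [203.3 253. ] 51
s10 0.8 [215.6 227.8] 48
s10 1.57 [251.3 226.3] 150
s10 1.8 [263.7 231.4] 63
s10 2.1 [278.9 241.2] 136
t10 0 [205.5 191.4] 43
t10 0.8 [200.5 197.3] 227
t10 1.57 [198.3 225.6] 225
t10 1.8 [198.6 236.1] 213
t10 2.1 [199.5 249.2] 196
```

```bash
python3 - <<'E'
from h import *
from scipy.ndimage import map_coordinates as mc
for f in("s10","t10"):
    n={"s":"side","t":"top"}[f[0]];im=cv2.imread(f+".bmp")[...,1].astype(float)
    for lab,z,ys,xs in(("collar top",.074,0,np.arange(-.066,.004,.002)),("tip",.066,0,np.arange(.036,.07,.002))):
        Q=np.array([proj(n,D(x,ys,z)) for x in xs]);v=mc(im,[Q[:,1],Q[:,0]],order=1);print(f,lab,[(int(round(x*1e3)),int(k)) for x,k in zip(xs,v)])
    ys=np.arange(-.03,.032,.002);Q=np.array([proj(n,D(-.012,y,.074)) for y in ys]);v=mc(im,[Q[:,1],Q[:,0]],order=1);print(f,"across@-12",[(int(round(x*1e3)),int(k)) for x,k in zip(ys,v)])
E
```

```text
s10 collar top [(-66, 39), (-64, 40), (-62, 40), (-60, 39), (-58, 39), (-56, 41), (-54, 54), (-52, 78), (-50, 96), (-48, 106), (-46, 108), (-44, 111), (-42, 119), (-40, 123), (-38, 124), (-36, 124), (-34, 124), (-32, 125), (-30, 124), (-28, 124), (-26, 124), (-24, 124), (-22, 124), (-20, 124), (-18, 124), (-16, 124), (-14, 124), (-12, 137), (-10, 167), (-8, 189), (-6, 196), (-4, 187), (-2, 157), (0, 114), (2, 88)]
s10 tip [(36, 178), (38, 145), (40, 124), (42, 141), (44, 155), (46, 158), (48, 158), (50, 159), (52, 157), (54, 131), (56, 91), (58, 60), (60, 50), (62, 49), (64, 49), (66, 49), (68, 49), (70, 49)]
s10 across@-12 [(-30, 43), (-28, 44), (-26, 45), (-24, 47), (-22, 48), (-20, 48), (-18, 49), (-16, 51), (-14, 51), (-12, 54), (-10, 67), (-8, 87), (-6, 110), (-4, 120), (-2, 128), (0, 137), (2, 145), (4, 149), (6, 139), (8, 133), (10, 130), (12, 130), (14, 117), (16, 107), (18, 103), (20, 103), (22, 102), (24, 102), (26, 100), (28, 97), (30, 90)]
t10 collar top [(-66, 39), (-64, 39), (-62, 39), (-60, 39), (-58, 39), (-56, 37), (-54, 34), (-52, 40), (-50, 172), (-48, 210), (-46, 215), (-44, 212), (-42, 211), (-40, 211), (-38, 211), (-36, 211), (-34, 211), (-32, 211), (-30, 211), (-28, 211), (-26, 211), (-24, 211), (-22, 210), (-20, 211), (-18, 211), (-16, 211), (-14, 211), (-12, 212), (-10, 212), (-8, 212), (-6, 212), (-4, 209), (-2, 167), (0, 140), (2, 139)]
t10 tip [(36, 165), (38, 169), (40, 167), (42, 167), (44, 179), (46, 196), (48, 206), (50, 206), (52, 189), (54, 157), (56, 113), (58, 66), (60, 36), (62, 36), (64, 38), (66, 39), (68, 38), (70, 40)]
t10 across@-12 [(-30, 195), (-28, 147), (-26, 146), (-24, 148), (-22, 150), (-20, 152), (-18, 155), (-16, 148), (-14, 111), (-12, 104), (-10, 154), (-8, 215), (-6, 214), (-4, 213), (-2, 212), (0, 212), (2, 210), (4, 210), (6, 207), (8, 200), (10, 194), (12, 220), (14, 222), (16, 221), (18, 220), (20, 220), (22, 220), (24, 220), (26, 220), (28, 220), (30, 220)]
```

The collar front sits at about −1 to −3 mm from the lug face, within tolerance and centred. Now swing the ring.

```bash
python3 - <<'E'
import sys;sys.argv=["",'0','0']
from ins import *
from scipy.ndimage import map_coordinates as mc
for x in(-.09,-.06,-.03,-.01,.005):
    h=move_straight(D(x,0,.112),max_speed=.06,threshold=10);st((x,h))
    if h:break
hold(.3)
p=observe()["tcp_pos"];move_straight([p[0],p[1],.2],max_speed=.2)
move_straight(D(-.17,-.02,.2),max_speed=.25);st("away");hold(.3)
for n in("side","top"):
    im=camera(n)["img"];cv2.imwrite(n[0]+"11.bmp",im);g=im[...,1].astype(float)
    for a in(0,.2,.8,1.2,1.57,2.1):
        # 10 samples on bar circle for hypothesised ring angle: bright = bar present
        th=np.radians(np.arange(-150,151,20));r=.052+.052*np.cos(th);w=.052*np.sin(th)
        Q=np.array([proj(n,D(-.038+k*np.cos(a),v,.062+k*np.sin(a)+.003)) for k,v in zip(r,w)])
        print(n,a,mc(g,[Q[:,1],Q[:,0]],order=1).astype(int))
    for z,xs in((.074,np.arange(-.06,.004,.003)),):
        Q=np.array([proj(n,D(x,0,z)) for x in xs]);print([(int(round(x*1e3)),int(k)) for x,k in zip(xs,mc(g,[Q[:,1],Q[:,0]],order=1))])
E
```

```text
(-0.09, False) 43.31 dock tcp [-0.0902 -0.0001  0.1118] [ 0.0896 -0.0734  0.2126] [ 0.0212 -0.0345  0.0001] 0.0006299839825323877
(-0.06, False) 43.96 dock tcp [-0.0601 -0.0001  0.1117] [-0.0585 -0.501   0.2075] [-0.0288 -0.0296  0.0547] 0.00012022506223325194
(-0.03, False) 44.61 dock tcp [-0.0301 -0.0001  0.1117] [ 0.1474 -0.3511 -0.2902] [-0.039  -0.059   0.0002] -0.00018652631682340376
(-0.01, False) 45.09 dock tcp [-0.0099 -0.      0.1117] [ 0.1963  0.3902 -0.8047] [-0.0101 -0.0012 -0.0263] 2.7985677846469785e-05
(0.005, False) 45.49 dock tcp [ 0.0052 -0.      0.1118] [-1.0141  0.1828  0.0596] [ 0.0213 -0.0807 -0.0397] -0.000284408898783089
away 47.23 dock tcp [-0.169  -0.0197  0.1999] [ 1.026  -0.6591 -0.3043] [ 0.0434 -0.0417 -0.0117] 1.6314591329320393e-05
side 0 [120 135 146 164 185 176 157 149 163 178 183 185 187 186 173 181]
side 0.2 [113 124  73  51  50  49  50  49  63 170 105 106  87  99 123 180]
side 0.8 [ 66 136 155  50  48  47  47  48  48  49  77 114 102  85  78 161]
side 1.2 [ 52 131 153 234  49  47  48  47  48  50  84 163  77  99 118 175]
side 1.57 [ 52 100  60  49 
[... 359 characters left out ...]
(0, 114), (3, 86)]
top 0 [188 194 192 187 197 196 194 196 187 198 192 192 205 183 191 182]
top 0.2 [189 199 194 187 195 199 189 176 144 104 159 150 176 168 188 181]
top 0.8 [176 178 187 172  53 213 164 209 217 179 145 125  87 149 191 166]
top 1.2 [134 176  57 175  90 153 160 168 201 191 117  42  41 147 178 130]
top 1.57 [ 57  95  30  33 147 180  86 204 181 109 180 207 192 116 103  40]
top 2.1 [21 32 39 38 40 39 39 39 39 40 37 38 39 39 38 38]
[(-60, 40), (-57, 38), (-54, 36), (-51, 110), (-48, 209), (-45, 212), (-42, 211), (-39, 211), (-36, 210), (-33, 211), (-30, 211), (-27, 211), (-24, 211), (-21, 212), (-18, 211), (-15, 211), (-12, 211), (-9, 211), (-6, 212), (-3, 189), (0, 140), (3, 153)]
```

The ring is shut: every sample on the bar circle at angle 0 is bright in both views. The collar looks about 3 mm back, against a limit of 5 mm, so I'll nudge it home for margin.

```bash
python3 - <<'E'
import sys;sys.argv=["",'0','0']
from ins import *
from scipy.ndimage import map_coordinates as mc
move_straight(D(-.1,0,.2),max_speed=.25)
move_straight(D(-.1,0,.025),max_speed=.15);st("low")
h=move_straight(D(-.052,0,.025),max_speed=.03,threshold=6);f=st(("push",h))
move_straight(D(-.11,0,.025),max_speed=.15)
move_straight(D(-.13,0,.2),max_speed=.2);move_straight(D(-.17,-.02,.2),max_speed=.2);st("away");hold(.3)
for n in("side","top"):
    g=camera(n)["img"][...,1].astype(float)
    for a in(0,.2):
        th=np.radians(np.arange(-150,151,20));r=.052+.052*np.cos(th);w=.052*np.sin(th)
        Q=np.array([proj(n,D(-.036+k*np.cos(a),v,.062+k*np.sin(a)+.003)) for k,v in zip(r,w)])
        print(n,a,mc(g,[Q[:,1],Q[:,0]],order=1).astype(int))
    xs=np.r_[-.054:-.042:.001];Q=np.array([proj(n,D(x,0,.074)) for x in xs]);print([(int(round(x*1e3)),int(k)) for x,k in zip(xs,mc(g,[Q[:,1],Q[:,0]],order=1))])
E
```

```text
low 49.39 dock tcp [-0.0994  0.0002  0.0258] [ 0.0047 -0.1203  1.2885] [0.0205 0.0024 0.0266] -2.4920645773409507e-05
('push', True) 50.67 dock tcp [-0.0597 -0.0007  0.0241] [-0.5842  0.2218 -0.1978] [ 0.0054 -0.0057  0.0072] -0.00026261942253891706
away 52.57 dock tcp [-0.1707 -0.0204  0.1993] [0.197  0.4949 0.2614] [ 0.0272 -0.1038 -0.0324] 4.877727492265577e-05
side 0 [165 159 159 169 181 183 170 172 181 180 180 182 186 181 159 177]
side 0.2 [160 136  62  51  50  49  49  49  51 129 157  78  88 102 103 166]
[(-54, 59), (-53, 72), (-52, 94), (-51, 122), (-50, 150), (-49, 172), (-48, 185), (-47, 191), (-46, 196), (-45, 197), (-44, 197), (-43, 197)]
top 0 [198 196 187 188 194 186 175 171 171 194 197 190 203 191 193 192]
top 0.2 [197 198 186 191 192 196 161 118  81  58 195 144 173 179 191 193]
[(-54, 39), (-53, 41), (-52, 48), (-51, 109), (-50, 170), (-49, 200), (-48, 207), (-47, 214), (-46, 213), (-45, 212), (-44, 212), (-43, 212)]
```

```bash
python3 - <<'E'
from station import *
print(close_job())
E
```

```text
the job is handed in; nothing more can be done
None
```

The job is handed in after about 53 s: by the camera checks the module is home, the linchpin seated in the lugs, the ring shut and the gripper clear. I did not re-measure the bystanders, and the hand-in gave no verdict.

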